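# Set up the engraver's die and sort the tag blanks

### The job

Get the bench ready for pressing: first swing the lamp clear to the right, well off the die block, by the knob on its head; then lay the round copper blank flat and fully home in the die's round cavity and sort every coloured tag blank on the bench into the tray of its own colour (these in any order). Last of all, once everything is in place, swing the lamp back so that its head is centred over the die cavity, and leave the tin, the bench block and the hammer where they are.

Things in the scene. Friction and masses are not known exactly. Their poses are not given: they have to be found in the camera images.
- tag_red_a: tag blank: flat red anodised aluminium plate 44 x 24 x 8 mm, 24 g, lying on the bench; origin at the centre of its underside, x along its 44 mm length, y across its 24 mm width. May be absent.
- tag_red_b: tag blank: flat red anodised aluminium plate 44 x 24 x 8 mm, 24 g, lying on the bench; origin at the centre of its underside, x along its 44 mm length, y across its 24 mm width. May be absent.
- tag_blue_a: tag blank: flat blue anodised aluminium plate 44 x 24 x 8 mm, 24 g, lying on the bench; origin at the centre of its underside, x along its 44 mm length, y across its 24 mm width. May be absent.
- tag_blue_b: tag blank: flat blue anodised aluminium plate 44 x 24 x 8 mm, 24 g, lying on the bench; origin at the centre of its underside, x along its 44 mm length, y across its 24 mm width. May be absent.
- tag_green_a: tag blank: flat green anodised aluminium plate 44 x 24 x 8 mm, 24 g, lying on the bench; origin at the centre of its underside, x along its 44 mm length, y across its 24 mm width. May be absent.
- tag_green_b: tag blank: flat green anodised aluminium plate 44 x 24 x 8 mm, 24 g, lying on the bench; origin at the centre of its underside, x along its 44 mm length, y across its 24 mm width. May be absent.
- tray_red_in (a point): centre of the inner floor (5 mm above the bench) of the red plastic tray, an open square box 105 x 105 mm outside, 95 x 95 mm inside, rim 30 mm above the bench, fixed to the bench, walls parallel to world x and y
- tray_blue_in (a point): centre of the inner floor (5 mm above the bench) of the blue plastic tray, an open square box 105 x 105 mm outside, 95 x 95 mm inside, rim 30 mm above the bench, fixed to the bench, walls parallel to world x and y
- tray_green_in (a point): centre of the inner floor (5 mm above the bench) of the green plastic tray, an open square box 105 x 105 mm outside, 95 x 95 mm inside, rim 30 mm above the bench, fixed to the bench, walls parallel to world x and y
- blank: round copper blank, a disc 40 mm across and 12 mm thick, about 130 g; origin at the centre of its underside, z up its axis
- blank_center (a point): centre of the copper blank, 6 mm above its underside
- die: steel die block 100 x 100 x 30 mm on a dark foot plate, fixed to the bench; origin at the centre of its underside, z up
- die_cavity (a point): centre of the floor of the round cavity in the middle of the die block's top: 45 mm across (rim slightly chamfered), 4 mm deep, dark-floored, its floor 26 mm and its mouth 30 mm above the bench; the seated blank has 2.5 mm of play all round, its centre 6 mm above this point, and stands 8 mm proud of the block
- lamp_arm (a joint): angle of the lamp arm about its upright hinge (rad): 0 with the arm pointing from the hinge towards the robot (-x), growing as the lamp swings to the robot's right (-y); range -0.5 to 1.3. About 0.15 N m of hinge friction; it stays where it is left
- lamp_hinge (a point): on the hinge axis of the lamp's upright post, at arm height 157 mm; the post is 28 mm thick and 143 mm tall (arm hub to 170 mm) on a round foot 110 mm across, fixed to the bench
- lamp_head (a point): centre of the underside of the lamp head, 121 mm above the bench and 240 mm from the hinge axis; the aluminium head is a round shade 93 mm across reaching up to 165 mm, carried by a 16 mm wide arm at 151 to 163 mm
- lamp_knob (a point): on the axis of the upright black knob (20 mm thick, 45 mm tall, top at 210 mm) on top of the lamp head, 20 mm below the knob's top; grip it from above to swing the lamp
- tin: bystander: closed round aluminium tin 38 mm across, 26 mm tall, origin under its centre; leave it alone
- bench_block: bystander: small dark steel bench block 36 x 36 x 22 mm, origin under its centre; leave it alone
- hammer: bystander: hammer lying at the robot's right front; leave it alone
Not all that is in view belongs to the job. What is shaped like the tag_red_b but yellow is not meant.

How it is judged:
On the way, in this order (a step that is already met when the one before it is completed fails the run):
1. the lamp is swung clear of the die block (head over 130 mm from the cavity, seen from above) (horizontal distance between lamp_head and die_cavity above 0.13 m), for 0.2 s.
2. the copper blank is seated in the die and every tag lies in the tray of its colour (horizontal distance between blank_center and die_cavity below 0.005 m and z of blank_center in the frame of die_cavity below 0.0085 m and angle between the z axis of blank and the z axis of die, either way round below 0.06 rad and horizontal distance between each of tag_red_a, tag_red_b and tray_red_in below 0.056 m and height (world z) of each of tag_red_a, tag_red_b, tag_blue_a, tag_blue_b, tag_green_a, tag_green_b below 0.03 m and linear speed of each of tag_red_a, tag_red_b, tag_blue_a, tag_blue_b, tag_green_a, tag_green_b below 0.05 m/s and horizontal distance between each of tag_blue_a, tag_blue_b and tray_blue_in below 0.056 m and horizontal distance between each of tag_green_a, tag_green_b and tray_green_in below 0.056 m), for 0.2 s.
3. the lamp head is back over the die cavity (horizontal distance between lamp_head and die_cavity below 0.035 m and velocity of joint lamp_arm between -0.05 and 0.05 rad/s), for 0.2 s.
At the end, for the whole second after the job is handed in: The blank lies level in the cavity (centre within 5 mm, on its floor to 2.5 mm, 0.06 rad); every tag is at rest in the tray of its colour (within 56 mm of its centre, underside below 30 mm); the lamp head is at rest within 35 mm of the point above the cavity's centre (all of step 2 and all of step 3 and linear speed of blank below 0.05 m/s); the robot touches nothing.
It fails at once if a bystander (tin, bench block or hammer) is moved by more than 40 mm (distance of any of tin, bench_block, hammer from where it was at the start of the episode above 0.04 m).
Of tag_red_a, tag_red_b, tag_blue_a, tag_blue_b, tag_green_a, tag_green_b only 4 to 6 are there at a start; the rules pass over those that are not, and their reading is None.
At some moment in a run one of tag_red_a, tag_red_b, tag_blue_a, tag_blue_b, tag_green_a, tag_green_b may be knocked a few centimetres aside while the robot is not near it.
Once in a run the grip may slacken for a moment while it holds something.
It also fails if it takes over 210 s, if anything falls off the work surface, if the arm or the gripper's body presses on something with over 40 N, if the wrist force passes 120 N, or if a joint passes its speed limit or range.

### The arm

A 6-joint arm with a two-finger parallel gripper is mounted at the origin on the work surface. World frame = base frame: x ahead of the robot, y to its left, z up, the work surface at z = 0. Lengths are in m, angles in rad, forces in N, time in s.
With the tool pointing down it reaches from about 0.375 to 0.925 m from the base axis. Payload 5.7 kg.
Tool frame: the origin (TCP) lies midway between the tips of the shut fingers; the grasp point (between the pads) lies grip_depth behind it (grip_depth is the distance from the TCP to the grasp point, in m); z points along the fingers, y is the line along which they close (so a half turn about z gives the same grasp; the last joint's range is limited). The gripper opens to 85 mm and grips with 20 to 120 N. Pads are 22 mm wide; open, the fingers measure 114 mm over their backs; the gripper's body (76 mm by 85 mm) begins 54 mm behind the grasp point. The pads swing forward as they close: fully open they stand 13 mm farther back than shut.
Start: joints at [1.097, 0.359, 1.51, -0, 1.272, -0.115], TCP at [0.211, 0.562, 0.231] pointing down, gripper open.
Joint ranges: [-2.97, 2.97], [-1.01, 2.36], [0.21, 2.38], [-0.96, 4.11], [0.2, 2.71], [-2.98, 2.98]. Speed limits (rad/s): [2.39, 2.39, 3.14, 3.14, 3.14, 3.14].

### API

Orientations are given as a unit quaternion [w, x, y, z].
In Python, from cell import sense, grab_frame, job_done, search_frame, grip_depth gives the robot as it stands. The module is installed in compiled form; this text tells all that it offers.
- The arm moves only by the shell command python3 -m jog 'ROWS' [OPENING] [FORCE]. ROWS is text: rows parted by semicolons, each of 4 numbers parted by spaces: the shift along the world's x, y, z scaled (see below), then the turn about the world's z scaled (see below). In form: x y z twist; .... A call has 1 to 8 rows; each row is the pose to reach, as a shift and turn from the pose commanded when the call began; what a row does not reach only later rows make up. The controller multiplies each number of a shift by 0.4 m and each number of a turn by 90 degrees. A row lasts 1/8 s, in which the tool goes at most 62.5 mm and 10.7 degrees, less where a joint would pass 70% of its speed; a pose out of reach is approached as far as the arm can. A call with a number of a shift or a turn outside -1 to 1 is refused whole. A call with a gripper value outside its range is refused whole. OPENING is the opening, from 0 (shut) to 1 (fully open), set as the call begins (- or left out, the last holds). The fingers move at their own pace and stop on an object; FORCE is the grip in N (left out, the last holds). Time passes only in rows, so rows that repeat a pose let the fingers close. It gives the time, the measured TCP pose, the force, the opening and the grip force at its end, in the units of the state.
- sense(): the state, without advancing time (a new reading comes with each control period).
- grab_frame(name): name is "side" or "top"; returns a dict with "pixels" (480x640x3 uint8, red, green, blue), "fx", "fy", "cx", "cy" (pixels), "origin" and "rotation" of the camera in the world. Camera axes: x right, y down, z forward; pixel columns grow to the right and rows downward; lengths in m; the calibration is good to about 2 mm. A picture is of the moment at which its call begins. There is no depth.
- job_done(): hands the job in; it is judged then, once.
Trained networks look in the newest picture that a camera, given by its name, has taken for a name from the list of things; names that differ only in an ending like _2 or _b are one class to them, and where a whole thing is asked for, a point or a joint stands for the part that bears it (a point fixed in the world has none). Each returns a list of dicts, best first, with "p" (0 to 1); they miss things now and then, are a little off and sometimes report something else, mostly with a low value. They report only what shows in the picture. A call takes as long as a camera call. They do not tell look-alikes from the thing itself.
- search_frame(camera, target): "centre" ([column, row] in pixels, amid what is visible of it).
The state is a dict: "t": time; "qpos": joint angles; "joint_vel": joint speeds; "joint_efforts": joint torques, N m; "position": TCP position; "ee_rot": TCP orientation; "force": force on the tool from outside, world axes, zero at the start; "moment": the same for the moment, N m; "finger_gap": opening from 0.0 (shut) to 1.0 (fully open); "gripper_force": force on a finger pad.
Only numpy, scipy, OpenCV 4.12 (cv2) and the standard library are available. Lean on these libraries where they do the work, as an engineer would, in place of code of your own. Each camera call takes 0.05 s, during which the arm holds its last target. There are 200 camera calls.

## Working session

There is one attempt and no reset: what is moved stays moved. The work goes in short steps, Python scripts to look and compute and a shell command to move; the robot and the scene stay as the last step left them, time stands still between calls to the robot, and variables do not carry over. Pictures are saved under pics/ and viewed, at most 14 in all, crops included, and the job is handed in when it is done.

```bash
mkdir -p pics; ls
python3 - <<'E'
from cell import *
import cv2,json
print(grip_depth, sense())
for n in("top","side"):
    f=grab_frame(n); cv2.imwrite(f"pics/{n}0.png",f["pixels"][:,:,::-1])
    print(n,{k:(v.tolist() if hasattr(v,'tolist') else v) for k,v in f.items() if k!="pixels"})
    for t in "tag_red_a tag_blue_a tag_green_a blank die lamp_knob lamp_head lamp_hinge tray_red_in tin bench_block hammer".split():
        try: print(t,[(round(d["p"],2),[round(float(c)) for c in d["centre"]]) for d in search_frame(n,t)])
        except Exception as e: print(t,e)
E
```

```text
pics
0.0187 {'t': 0.0, 'qpos': array([ 1.09689578e+00,  3.59507848e-01,  1.51150185e+00, -4.05303748e-06,
        1.27248935e+00, -1.15116374e-01]), 'joint_vel': array([ 0.00018088, -0.00051923, -0.00066539, -0.00168707,  0.00181359,
        0.00056524]), 'joint_efforts': array([ 1.05479616e-03, -5.27621698e+01, -2.78622204e+01, -2.24539631e-04,
        1.33437270e-02,  1.38101541e-05]), 'position': array([0.21036992, 0.56114563, 0.23042548]), 'ee_rot': array([-2.74830794e-04,  1.78430780e-01,  9.83952005e-01, -9.12718623e-04]), 'force': array([-0.53377028,  0.08106518, -0.36340744]), 'moment': array([0.01783777, 0.00270743, 0.07116583]), 'gripper_force': 0.0, 'finger_gap': 1.0015997915944164}
top {'fx': 469.42745224565283, 'fy': 469.42745224565283, 'cx': 313.17324194095613, 'cy': 236.15164104090908, 'origin': [0.3570321685026056, 0.0032642104152663764, 1.0527151153419219], 'rotation': [0.06846259711323187, -0.6657655309839031, 0.7394160660135682, -0.07302747340043583]}
tag_red_a [(0.77, [322, 294]), (0.65, [240, 228]), (0.46, [348, 332])]
tag_blue_a [(0.76, [281, 260]), (0.6, [286, 
[... 498 characters left out ...]
 [0.05359129193115059, -0.6855513294592505, 0.679066543058531], 'rotation': [-0.45798408717729, 0.8381884765222988, -0.26034191859474914, 0.14111250525739108]}
tag_red_a [(0.78, [265, 350]), (0.55, [288, 322]), (0.48, [359, 371]), (0.44, [311, 254])]
tag_blue_a [(0.59, [272, 302]), (0.55, [303, 286])]
tag_green_a [(0.47, [325, 309]), (0.39, [354, 295])]
blank [(0.66, [244, 282])]
die [(0.58, [361, 371]), (0.56, [279, 268])]
lamp_knob [(0.64, [375, 308]), (0.27, [364, 370])]
lamp_head [(0.67, [376, 308]), (0.62, [423, 311])]
lamp_hinge [(0.68, [426, 311])]
tray_red_in [(0.83, [228, 241])]
tin [(0.55, [334, 269])]
bench_block [(0.59, [250, 282]), (0.53, [282, 265])]
hammer [(0.78, [373, 455])]
```

View pics/top0.png

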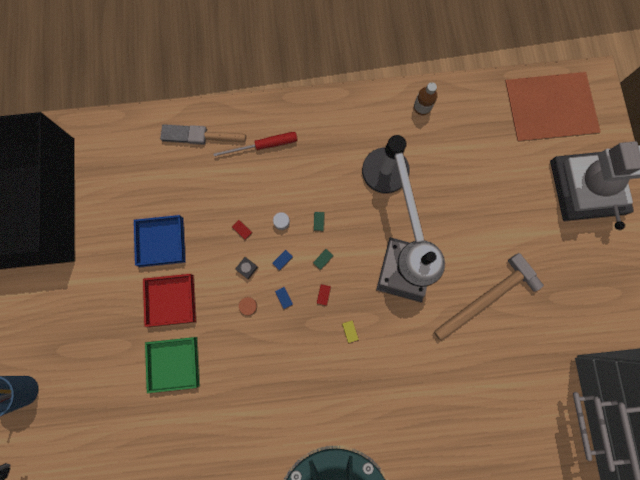

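View pics/side0.png

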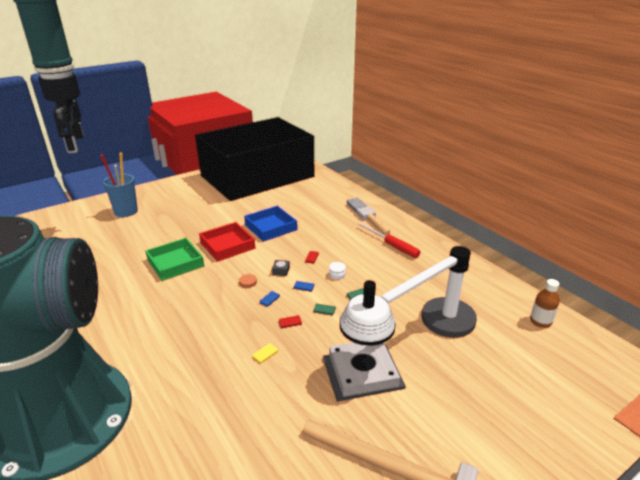

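Top: red tags (242,230), (324,295); blue tags (283,260), (284,298); green tags (319,222), (323,259); blank (248,307); yellow look-alike (350,331), which is not meant; block (247,268); tin (281,221); trays blue (160,241), red (169,301), green (172,365); die (402,270), partly under the lamp head. The side view agrees, with the knob at (369,293).

```bash
cat > h.py <<'E'
from cell import *
import cv2, numpy as np
from scipy.spatial.transform import Rotation as R
def rot(f):
    q=f["rotation"]
    return R.from_quat([q[1],q[2],q[3],q[0]]).as_matrix() if np.size(q)==4 else np.array(q)
def ray(f,p):
    return rot(f)@np.array([(p[0]-f["cx"])/f["fx"],(p[1]-f["cy"])/f["fy"],1])
def plane(f,p,z):
    d=ray(f,p); o=np.array(f["origin"]); return o+d*(z-o[2])/d[2]
def proj(f,X):
    c=rot(f).T@(np.array(X)-f["origin"]); return [f["cx"]+f["fx"]*c[0]/c[2], f["cy"]+f["fy"]*c[1]/c[2]]
def tri(f,p,g,q):
    a,b=[v/np.linalg.norm(v) for v in(ray(f,p),ray(g,q))]; o,w=np.array(f["origin"]),np.array(g["origin"])
    s=np.linalg.lstsq(np.stack([a,-b],1),w-o,rcond=None)[0]
    A,B=o+s[0]*a,w+s[1]*b; return (A+B)/2,np.linalg.norm(A-B)
HUE={"red":[(0,6),(172,180)],"blue":[(100,125)],"green":[(55,90)],"copper":[(3,11)],"yellow":[(22,35)]}
def blobs(f,col,amin=40,amax=500,smin=130):
    h=cv2.cvtColor(f["pixels"],cv2.COLOR_RGB2HSV); m=0
    for lo,hi in HUE[col]: m=m|cv2.inRange(h,(lo,smin,45),(hi,255,255))
    cs=cv2.findContours(m,cv2.RETR_EXTERNAL,cv2.CHAIN_APPROX_NONE)[0]
    return [c for c in cs if amin<=cv2.contourArea(c)<=amax]
def rect(f,c,z):
    w=np.array([plane(f,p,z)[:2] for p in c[:,0,:]],np.float32)
    (cx,cy),(a,b),t=cv2.minAreaRect(w*1000)
    if a<b: t+=90
    return cx/1000,cy/1000,(t+90)%180-90,max(a,b),min(a,b)
def cen(c): m=cv2.moments(c); return m["m10"]/m["m00"],m["m01"]/m["m00"]
E
python3 - <<'E'
from h import *
np.set_printoptions(precision=4,suppress=True)
T=grab_frame("top");S=grab_frame("side")
print("base",proj(T,[0,0,0]),"tcp",proj(T,[.21,.561,.23]),proj(S,[.21,.561,.23]))
for col in HUE:
    Sb=[cen(c) for c in blobs(S,col,25,600)]
    for c in blobs(T,col):
        p=cen(c); best=sorted([(tri(T,p,S,q),q) for q in Sb],key=lambda u:u[0][1])[:2]
        print(col,np.round(p),"rect",np.round(rect(T,c,.007),3),[(u[0][0],round(u[0][1],4),np.round(u[1])) for u in best])
for n,p,q in [("knobtop",(431,257),(369,284)),("hinge",(397,144),(460,252)),("trayblue",(160,241),(271,222)),("trayred",(169,301),(228,241)),("traygreen",(172,365),(175,258)),("blank",(248,307),(248,281))]:
    print(n,tri(T,p,S,q), plane(T,p,.03))
for n,f in(("top",T),("side",S)):
    o=np.array([(400,270) if n=="top" else (363,368)])[0]
    cv2.imwrite(f"pics/{n}_die.png",cv2.resize(f["pixels"][o[1]-60:o[1]+60,o[0]-80:o[0]+80,::-1],(640,480),interpolation=2))
cv2.imwrite("pics/mid.png",cv2.resize(T["pixels"][200:350,130:370,::-1],(800,500),interpolation=2))
E
```

```text
base [np.float64(334.98553561093325), np.float64(508.4181886495585)] tcp [np.float64(-14.651064707811315), np.float64(459.04683428607456)] [np.float64(77.49692261447424), np.float64(150.72345140733648)]
red [323. 295.] rect [  0.435  -0.023 -18.485  43.595  22.721] [(array([ 0.4351, -0.0234,  0.006 ]), np.float64(0.0002), array([290., 321.])), (array([ 0.4484, -0.034 ,  0.1614]), np.float64(0.0574), array([312., 256.]))]
red [241. 229.] rect [ 0.602  0.146 39.317 43.411 22.556] [(array([0.6022, 0.147 , 0.0055]), np.float64(0.0008), array([312., 256.])), (array([ 0.6121,  0.1938, -0.224 ]), np.float64(0.0924), array([290., 321.]))]
red [276. 140.] rect [  0.809   0.05  -82.687 100.087  26.622] [(array([0.8058, 0.0491, 0.0139]), np.float64(0.0002), array([402., 246.])), (array([0.6672, 0.0744, 0.0792]), np.float64(0.2115), array([312., 256.]))]
blue [283. 298.] rect [ 0.438  0.066 21.208 40.817 19.743] [(array([0.4379, 0.0653, 0.0056]), np.float64(0.0), array([269., 298.])), (array([0.4681, 0.0444, 0.0361]), np.float64(0.0755), array([304., 286.]))]
blue [282. 260.] rect [  0.522   0.0
[... 668 characters left out ...]
47 24.29 ] [(array([ 0.3497, -0.0722,  0.0073]), np.float64(0.0002), array([265., 352.]))]
knobtop (array([ 0.467 , -0.2198,  0.2096]), np.float64(1.1558553705345355e-05)) [ 0.4904 -0.2673  0.03  ]
hinge (array([ 0.7058, -0.1984,  0.1679]), np.float64(5.7584514800832276e-05)) [ 0.7602 -0.2299  0.03  ]
trayblue (array([0.5925, 0.3284, 0.0186]), np.float64(0.0020927587966195443)) [0.589  0.3252 0.03  ]
trayred (array([0.4584, 0.3148, 0.014 ]), np.float64(0.00528335529081652)) [0.4544 0.311  0.03  ]
traygreen (array([0.3209, 0.314 , 0.0161]), np.float64(0.0035583345452182974)) [0.3197 0.3105 0.03  ]
blank (array([0.4265, 0.1443, 0.0076]), np.float64(0.002727818682007268)) [0.4238 0.1418 0.03  ]
```

View pics/mid.png

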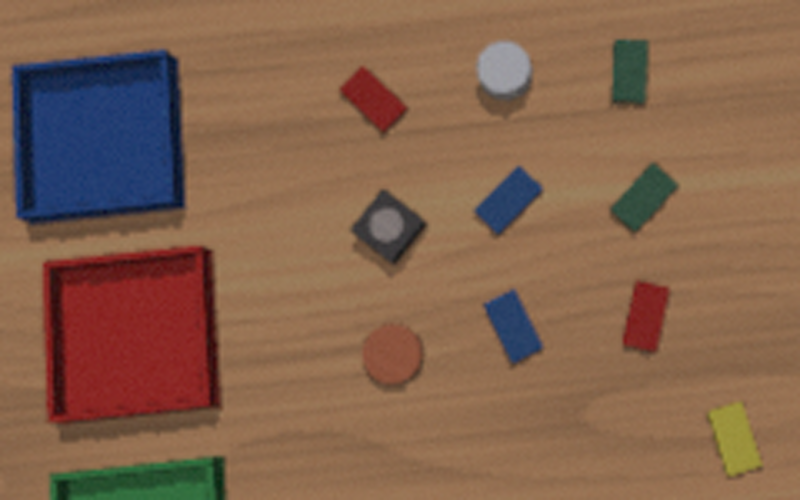

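View pics/top_die.png

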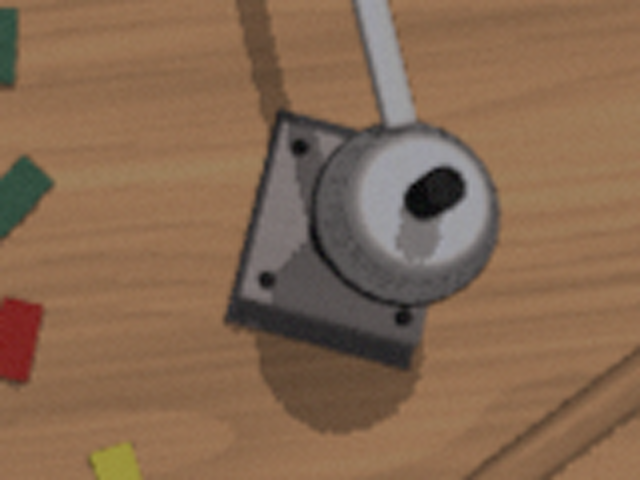

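View pics/side_die.png

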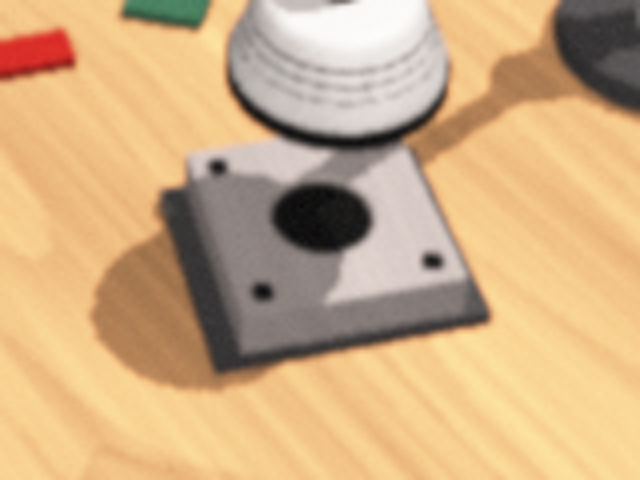

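The crops confirm six tags (two of each colour, all flat), the copper disc, and the yellow tag as the odd one out. The lamp head sits beside/over the die. The knob top is at about (0.467,-0.220,0.210), the hinge at (0.706,-0.198), so lamp angle ≈ 0.09. Moving to the knob.

```bash
python3 -m jog '.57 -.9 .15 -.86;.57 -.9 .15 -.86;.57 -.9 .15 -.86;.57 -.9 .15 -.86;.57 -.9 .15 -.86;.57 -.9 .15 -.86;.57 -.9 .15 -.86;.57 -.9 .15 -.86' 1 60; python3 -m jog '.07 -1 0 -.86;.07 -1 0 -.86;.07 -1 0 -.86;.07 -1 0 -.86;.07 -1 0 -.86;.07 -1 0 -.86;.07 -1 0 -.86;.07 -1 0 -.86'
python3 - <<'E'
from h import *
s=sense();print(s["t"],s["position"],s["ee_rot"],s["qpos"],s["force"])
T=grab_frame("top")
S=grab_frame("side")
print(plane(S,(363.5,362),.03))
HUE["green"]=[(55,95)]
for c in blobs(T,"green",40,2000,60): print(cen(c),rect(T,c,.007),cv2.contourArea(c))
E
```

```text
t: 2.4
position: [0.4414, 0.1986, 0.2921]
ee_rot: [0.001, 0.757, 0.653, 0.001]
force: [0.0, 0.7, 0.6]
finger_gap: 1.0
gripper_force: 0.0
t: 3.4
position: [0.4668, -0.2008, 0.2912]
ee_rot: [0.0, 0.999, 0.037, 0.0]
force: [-0.5, 0.3, 0.6]
finger_gap: 1.002
gripper_force: 0.0
3.4 [ 0.46681262 -0.2007994   0.29122582] [3.11015674e-04 9.99300307e-01 3.74002554e-02 1.40001813e-04] [-5.41956778e-01  1.72456760e-01  1.61956717e+00 -3.76443893e-04
  1.34899387e+00  9.54104293e-01] [-0.53974644  0.3390213   0.64000056]
[ 0.47237547 -0.2128573   0.03      ]
(331.7818535500903, 463.0622481589551) (0.08576499938964843, -0.0012842025756835938, 84.08767700195312, 153.14474487304688, 55.707801818847656) 1199.5
(322.55555555555554, 258.97139713971393) (0.514500244140625, -0.030179969787597655, -50.731605529785156, 40.2413215637207, 20.780845642089844) 151.5
(318.27421383647794, 220.73836477987422) (0.6039651489257812, -0.03061635971069336, -6.2163543701171875, 40.002952575683594, 20.6369571685791) 132.5
```

```bash
python3 -m jog '0 -.048 0 0;0 -.048 -.1 0;0 -.048 -.2 0;0 -.048 -.29 0;0 -.048 -.29 0;0 -.048 -.29 0'; python3 -m jog '0 0 0 0;0 0 0 0;0 0 0 0;0 0 0 0;0 0 0 0;0 0 0 0' 0 60
```

```text
t: 4.25
position: [0.4676, -0.2182, 0.1765]
ee_rot: [0.001, 0.999, 0.041, 0.001]
force: [1.3, 0.2, 0.1]
finger_gap: 1.002
gripper_force: 0.0
t: 5.0
position: [0.4669, -0.2177, 0.1759]
ee_rot: [0.0, 0.999, 0.041, 0.0]
force: [-1.1, 1.4, 6.1]
finger_gap: 0.218
gripper_force: 58.4
```

```bash
python3 -m jog '.004 -.04 0 .042;.016 -.098 0 .106;.034 -.156 0 .17;.057 -.211 0 .233;.086 -.264 0 .297;.12 -.313 0 .36;.158 -.359 0 .424;.2 -.4 0 .488'; python3 -m jog '.04 -.03 0 .05;.04 -.03 0 .05;.04 -.03 0 .05'; python3 -m jog '0 0 0 0;0 0 0 0;0 0 0 0;0 0 .15 0;0 0 .3 0;0 0 .3 0' 1
```

```text
t: 6.0
position: [0.5475, -0.3785, 0.1759]
ee_rot: [0.001, 0.911, 0.412, 0.0]
force: [1.7, 1.0, 4.9]
finger_gap: 0.221
gripper_force: 44.9
t: 6.38
position: [0.5626, -0.3908, 0.176]
ee_rot: [0.001, 0.895, 0.446, -0.0]
force: [-1.6, -4.7, 4.3]
finger_gap: 0.218
gripper_force: 59.8
t: 7.12
position: [0.5654, -0.3913, 0.3018]
ee_rot: [0.005, 0.895, 0.447, 0.002]
force: [0.7, 0.1, 0.2]
finger_gap: 1.004
gripper_force: 0.0
```

```bash
python3 -m jog '-.18 .95 0 -.48;-.18 .95 0 -.48;-.18 .95 0 -.48;-.18 .95 0 -.48;-.18 .95 0 -.48;-.18 .95 0 -.48;-.18 .95 0 -.48;-.18 .95 0 -.48'; python3 -m jog '-.16 .39 -.4 0;-.16 .39 -.4 0;-.16 .39 -.4 0;-.16 .39 -.4 0;-.16 .39 -.4 0'
python3 - <<'E'
from h import *
print(sense()["position"],sense()["qpos"])
T=grab_frame("top");S=grab_frame("side")
a=cv2.resize(T["pixels"][230:310,350:456,::-1],(530,400),interpolation=2)
b=cv2.resize(S["pixels"][320:410,303:409,::-1],(530,450),interpolation=2)[:400]
cv2.imwrite("pics/die2.png",np.vstack([a,b])[:800].copy() if 0 else np.hstack([a[:,:400],b[:,100:500]]))
E
```

```text
t: 8.12
position: [0.4903, -0.009, 0.2948]
ee_rot: [0.0, 0.996, 0.087, -0.0]
force: [0.1, -0.4, -0.1]
finger_gap: 1.0
gripper_force: 0.0
t: 8.75
position: [0.4246, 0.1462, 0.1328]
ee_rot: [0.0, 0.996, 0.087, -0.003]
force: [0.4, 0.4, -0.2]
finger_gap: 0.996
gripper_force: 0.0
[0.42455099 0.14615316 0.13278835] [ 1.77627938e-01  2.74324261e-01  1.93764548e+00 -2.08830607e-04
  9.35587824e-01  1.57523645e+00]
```

View pics/die2.png

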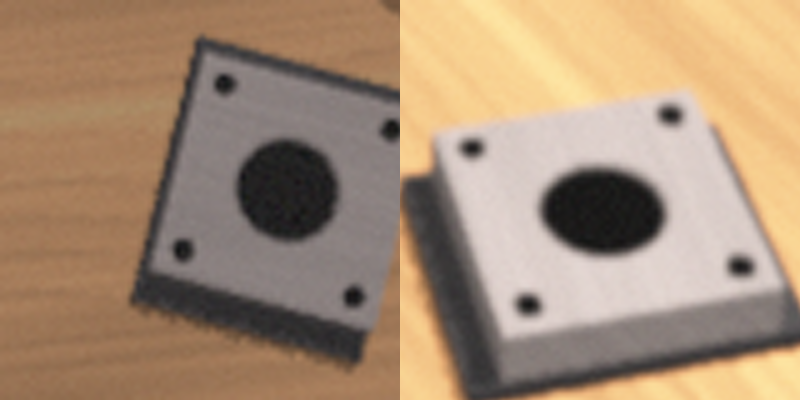

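The cavity is clear now: dark disc at top pixel ≈ (407,268), side pixel ≈ (364,362).

```bash
cat >> h.py <<'E'
def dark(f,c,r,thr=55):
    x,y=c; g=cv2.cvtColor(f["pixels"],cv2.COLOR_RGB2GRAY); m=(g<thr).astype(np.uint8); 
    w=np.zeros_like(m); cv2.circle(w,(x,y),r,1,-1); m=m*w
    k=max(cv2.findContours(m,cv2.RETR_EXTERNAL,cv2.CHAIN_APPROX_NONE)[0],key=cv2.contourArea); return cv2.fitEllipse(k)
E
python3 - <<'E'
from h import *
T=grab_frame("top");S=grab_frame("side")
a,b=dark(T,(407,268),14),dark(S,(364,362),17); print(a,b)
print(tri(T,a[0],S,b[0]),plane(T,a[0],.03),plane(S,b[0],.03))
for c in blobs(S,"copper",100,600): print(cv2.fitEllipse(c),plane(S,cen(c),.008))
for c in blobs(T,"copper",50,600): print(cen(c),plane(T,cen(c),.01))
E
```

```text
((406.9404296875, 267.4892578125), (17.636005401611328, 18.824432373046875), 132.73655700683594) ((363.1318359375, 361.9557800292969), (14.31928825378418, 22.09539222717285), 94.84986877441406)
(array([ 0.47288848, -0.21155066,  0.02874553]), np.float64(0.00035633760940973787)) [ 0.47290234 -0.21138078  0.03      ] [ 0.47190526 -0.21240483  0.03      ]
((630.2203369140625, 416.0987548828125), (24.905946731567383, 38.12458801269531), 4.4644856452941895) [ 0.76922409 -0.5362039   0.008     ]
((289.5941467285156, 321.2875671386719), (10.79898452758789, 26.335187911987305), 79.70177459716797) [ 0.43350779 -0.02506787  0.008     ]
((247.42974853515625, 280.76812744140625), (12.466514587402344, 16.923606872558594), 78.8803939819336) [0.42686769 0.14478854 0.008     ]
((311.4783020019531, 256.7397155761719), (10.351386070251465, 14.976265907287598), 43.33323669433594) [0.59932961 0.14322589 0.008     ]
((226.58441162109375, 240.94094848632812), (34.28802490234375, 55.31316375732422), 84.42644500732422) [0.45485955 0.32119167 0.008     ]
```

```bash
python3 -m jog '.008 0 -.1 0;.008 0 -.2 0;.008 0 -.28 0;.008 0 -.31 0;.008 0 -.325 0;.008 0 -.325 0;.008 0 -.325 0'; python3 -m jog '0 0 0 0;0 0 0 0;0 0 0 0;0 0 0 0;0 0 0 0;0 0 0 0' 0 60
```

```text
t: 9.82
position: [0.4308, 0.1467, 0.0062]
ee_rot: [-0.0, 0.996, 0.086, 0.001]
force: [-0.5, -0.2, 0.5]
finger_gap: 0.998
gripper_force: 0.0
t: 10.58
position: [0.43, 0.1467, 0.006]
ee_rot: [-0.0, 0.996, 0.086, 0.0]
force: [-0.9, 0.7, 11.0]
finger_gap: 0.424
gripper_force: 58.7
```

```bash
python3 -m jog '0 0 .1 0;0 0 .2 0;0 0 .3 0;0 0 .3 0'
python3 - <<'E'
from h import *
S=grab_frame("side");T=grab_frame("top")
s=sense();p=s["position"];print(p,s["force"],s["finger_gap"])
u,v=map(int,proj(S,p)); print(u,v)
a=cv2.resize(S["pixels"][v-40:v+40,u-40:u+40,::-1],(400,400),interpolation=2)
u,v=map(int,proj(T,p)); print(u,v)
b=cv2.resize(T["pixels"][v-40:v+40,u-40:u+40,::-1],(400,400),interpolation=2)
cv2.imwrite("pics/held.png",np.hstack([a,b]))
E
```

```text
t: 11.08
position: [0.4321, 0.147, 0.1278]
ee_rot: [-0.0, 0.996, 0.086, 0.003]
force: [0.5, -0.5, -1.5]
finger_gap: 0.426
gripper_force: 60.4
[0.42958638 0.14653648 0.1251168 ] [-0.2270409   0.70898105 -1.81797679] 0.4277373430823459
243 235
238 301
```

View pics/held.png

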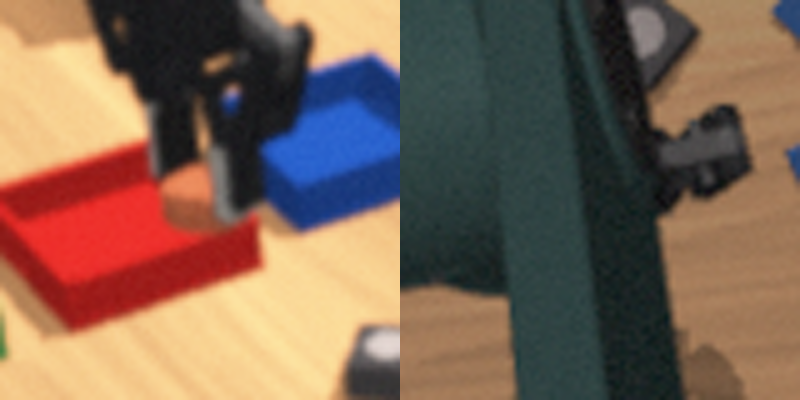

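```bash
python3 -m jog '.112 -.12 0 0;.112 -.26 0 0;.112 -.4 0 0;.112 -.54 0 0;.112 -.68 0 0;.112 -.8 0 0;.112 -.87 0 0;.112 -.895 0 0'; python3 -m jog '0 0 0 0;0 0 -.06 0;0 0 -.12 0;0 0 -.15 0;0 0 -.15 0'
python3 - <<'E'
from h import *
S=grab_frame("side");T=grab_frame("top")
s=sense();p=s["position"];print(p,s["force"],s["finger_gap"])
o=np.array([248.6,239]);
u,v=map(int,proj(S,p)); print(u,v)
a=cv2.resize(S["pixels"][v-35:v+45,u-40:u+40,::-1],(400,400),interpolation=2)
u,v=map(int,proj(T,p)); print(u,v)
b=cv2.resize(T["pixels"][v-40:v+40,u-40:u+40,::-1],(400,400),interpolation=2)
cv2.imwrite("pics/held2.png",np.hstack([a,b]))
E
```

```text
t: 12.18
position: [0.4736, -0.2124, 0.1235]
ee_rot: [-0.001, 0.996, 0.085, -0.001]
force: [-0.0, -0.1, -1.4]
finger_gap: 0.427
gripper_force: 60.6
t: 12.8
position: [0.474, -0.21, 0.0645]
ee_rot: [-0.001, 0.996, 0.087, -0.001]
force: [-0.5, -0.4, -1.7]
finger_gap: 0.423
gripper_force: 60.6
[ 0.47503036 -0.211085    0.06564965] [ 0.41493318 -0.30225664 -0.20442221] 0.4282355521940803
365 346
409 264
```

View pics/held2.png

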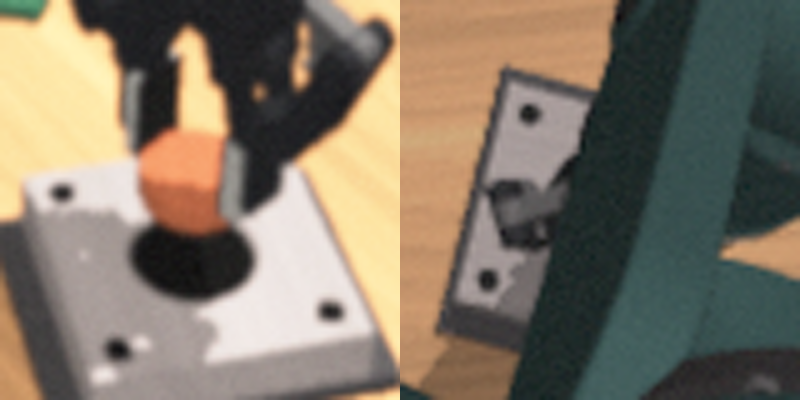

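The blank has pivoted between the pads (the grip slackened): its near edge is down, but it is still centred over the cavity. Lowering it gently with low grip force lets the cavity floor turn it level.

```bash
python3 -m jog '0 0 -.02 0;0 0 -.035 0;0 0 -.05 0;0 0 -.055 0;0 0 -.06 0;0 0 -.065 0;0 0 -.07 0;0 0 -.07 0' - 30
python3 - <<'E'
from h import *
S=grab_frame("side")
s=sense();p=s["position"];print(p,s["force"],s["finger_gap"])
u,v=map(int,proj(S,p)); print(u,v)
a=cv2.resize(S["pixels"][v-40:v+40,u-40:u+40,::-1],(500,500),interpolation=2)
cv2.imwrite("pics/seat.png",a)
E
```

```text
t: 13.9
position: [0.4746, -0.2114, 0.0372]
ee_rot: [-0.0, 0.996, 0.086, -0.0]
force: [-0.2, -0.0, -1.1]
finger_gap: 0.426
gripper_force: 60.6
[ 0.47466093 -0.21140734  0.0372417 ] [-0.44874009 -0.24230613 -1.33469843] 0.43061926912734116
364 358
```

View pics/seat.png

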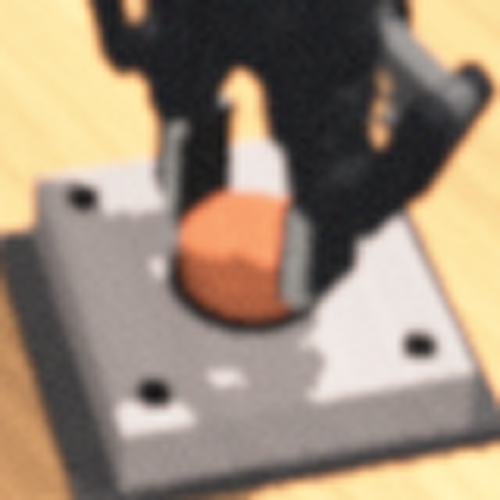

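It now looks level (the dark band is its side and shadow), just above the cavity, with no contact force yet. Lowering on.

```bash
python3 -m jog '0 0 -.005 0;0 0 -.01 0;0 0 -.014 0;0 0 -.017 0;0 0 -.017 0'; python3 -m jog '0 0 0 0;0 0 0 0;0 0 0 0;0 0 .1 0;0 0 .2 0;0 0 .3 0;0 0 .3 0' 1; python3 -m jog '0 .5 0 0;0 .5 0 0;0 .5 0 0;0 .5 0 0;0 .5 0 0'
python3 - <<'E'
from h import *
S=grab_frame("side");T=grab_frame("top")
a=cv2.resize(S["pixels"][320:400,323:403,::-1],(400,400),interpolation=2)
b=cv2.resize(T["pixels"][228:308,367:447,::-1],(400,400),interpolation=2)
cv2.imwrite("pics/seat2.png",np.hstack([a,b]))
for f,n in((S,"side"),(T,"top")):
    for c in blobs(f,"copper",80,700,100):
        if plane(f,cen(c),.037)[1]<-.1: print(n,cen(c),plane(f,cen(c),.036))
E
```

```text
t: 14.58
position: [0.4747, -0.2114, 0.032]
ee_rot: [0.0, 0.996, 0.086, 0.0]
force: [-4.4, 2.1, 18.4]
finger_gap: 0.428
gripper_force: 63.0
t: 15.45
position: [0.4769, -0.2127, 0.1534]
ee_rot: [0.002, 0.996, 0.086, 0.003]
force: [0.8, -0.5, -0.2]
finger_gap: 1.003
gripper_force: 0.0
t: 16.08
position: [0.4742, -0.011, 0.1497]
ee_rot: [0.0, 0.996, 0.087, -0.001]
force: [0.9, -0.2, 0.0]
finger_gap: 1.006
gripper_force: 0.0
side (630.5073601570167, 416.0915930650965) [ 0.73948801 -0.5423586   0.036     ]
side (363.38839285714283, 360.39285714285717) [ 0.47074735 -0.21412303  0.036     ]
top (407.6606304493628, 267.2508383635144) [ 0.47257645 -0.21175613  0.036     ]
```

View pics/seat2.png

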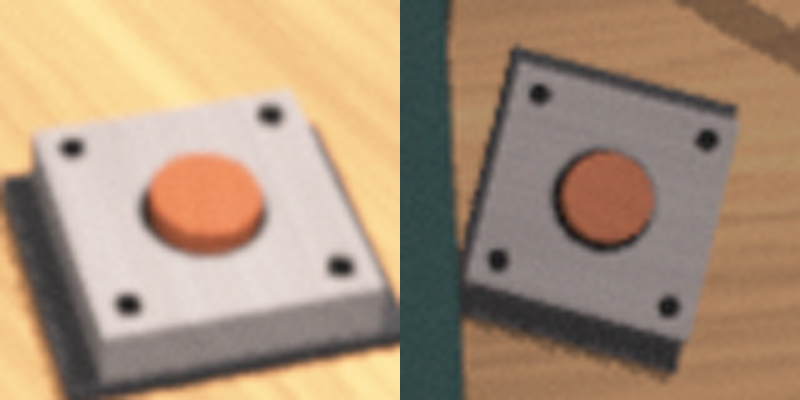

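The blank is seated level in the cavity (side ≈ (363,360), top ≈ (408,267)). Next, the first red tag, top pixel (324,295).

```bash
python3 -m jog '-.098 -.03 -.1 -.317;-.098 -.03 -.2 -.317;-.098 -.03 -.28 -.317;-.098 -.03 -.32 -.317;-.098 -.03 -.35 -.317;-.098 -.03 -.364 -.317;-.098 -.03 -.364 -.317' .55 60; python3 -m jog '0 0 0 0;0 0 0 0;0 0 0 0;0 0 0 0;0 0 0 0' 0; python3 -m jog '0 0 .08 0;0 0 .16 0;0 0 .24 0;0 0 .24 0'
```

```text
t: 17.05
position: [0.4357, -0.0239, 0.0048]
ee_rot: [-0.0, 0.987, -0.162, 0.0]
force: [0.5, -0.5, -0.0]
finger_gap: 0.553
gripper_force: 0.0
t: 17.68
position: [0.436, -0.0236, 0.0057]
ee_rot: [0.0, 0.987, -0.162, 0.001]
force: [-1.0, -0.1, 5.6]
finger_gap: 0.247
gripper_force: 58.5
t: 18.18
position: [0.4376, -0.0237, 0.1033]
ee_rot: [0.0, 0.987, -0.162, 0.003]
force: [-0.2, 0.3, 0.1]
finger_gap: 0.24
gripper_force: 58.7
```

```bash
python3 -m jog '.05 .15 0 0;.05 .3 0 0;.05 .45 0 0;.05 .6 0 0;.05 .72 0 0;.05 .79 0 0;.05 .79 0 0' ; python3 -m jog '0 0 -.1 0;0 0 -.17 0;0 0 -.21 0;0 0 -.21 0'; python3 -m jog '0 0 0 0;0 0 0 0;0 0 .12 0;0 0 .24 0;0 0 .24 0' .5
cat > look.py <<'E'
from h import *
HUE["green"]=[(55,95)]
s=sense(); print("tcp",np.round(s["position"],4),"ang",np.degrees(2*np.arctan2(s["ee_rot"][2],s["ee_rot"][1])-np.pi/2).round(1))
T=grab_frame("top")
for col in("red","blue","green"):
    for c in blobs(T,col,60,6000,60 if col=="green" else 120): 
        r=rect(T,c,.007)
        if .25<r[0]<.7: print(col,np.round(cen(c)),np.round(r,3))
E
python3 look.py
```

```text
t: 19.05
position: [0.455, 0.2943, 0.1]
ee_rot: [-0.0, 0.987, -0.161, -0.0]
force: [-0.4, -0.5, 0.0]
finger_gap: 0.242
gripper_force: 58.8
t: 19.55
position: [0.4544, 0.2909, 0.0196]
ee_rot: [0.001, 0.987, -0.162, -0.001]
force: [-9.5, -4.6, 42.9]
finger_gap: 0.242
gripper_force: 79.5
t: 20.18
position: [0.4582, 0.293, 0.1164]
ee_rot: [-0.002, 0.987, -0.162, 0.003]
force: [-0.1, -0.4, -0.4]
finger_gap: 0.501
gripper_force: 0.0
tcp [0.4582 0.293  0.1164] ang -108.7
red [175. 303.] [  0.46    0.317  89.859 109.489 107.541]
red [241. 229.] [ 0.601  0.146 39.317 43.53  22.556]
blue [283. 298.] [ 0.438  0.066 21.208 40.817 19.743]
blue [282. 260.] [  0.523   0.061 -50.405  39.872  20.974]
blue [159. 240.] [  0.596   0.335  89.978 111.57  108.815]
green [177. 363.] [  0.32    0.312   0.111 105.838  98.049]
green [ 40. 429.] [3.45000e-01 5.78000e-01 1.61000e+00 4.72977e+02 2.16956e+02]
green [323. 259.] [ 5.1500e-01 -3.0000e-02 -5.0732e+01  4.0212e+01  2.0781e+01]
green [103. 245.] [  0.591   0.457  24.557 134.296  16.126]
green [318. 221.] [ 6.0300e-01 -3.0000e-02 -1.0847e+01  4.1395e+01  2.0945e+01]
```

```bash
python3 -m jog '-.05 -.15 0 .1;-.05 -.3 0 .2;-.05 -.45 0 .3;-.05 -.55 0 .4;-.05 -.568 -.1 .444;-.05 -.568 -.2 .444;-.05 -.568 -.25 .444;-.05 -.568 -.25 .444' .55 ; python3 look.py
```

```text
t: 21.22
position: [0.4325, 0.0649, 0.0107]
ee_rot: [-0.001, 0.983, 0.184, -0.003]
force: [0.4, -0.1, -0.6]
finger_gap: 0.551
gripper_force: 0.0
tcp [0.4325 0.0649 0.0107] ang -68.7
red [168. 300.] [  0.46    0.319 -89.896 112.745 107.258]
red [241. 229.] [ 0.601  0.146 39.317 43.53  22.556]
blue [159. 241.] [  0.596   0.336 -89.917 111.557 108.85 ]
green [323. 259.] [ 5.1500e-01 -3.0000e-02 -5.0732e+01  4.0212e+01  2.0781e+01]
green [276. 295.] [ 4.19000e-01  1.13000e-01 -3.25300e+00  2.67304e+02  2.20108e+02]
green [318. 221.] [ 6.0400e-01 -3.1000e-02 -6.0370e+00  3.9974e+01  2.0663e+01]
```

```bash
python3 -m jog '.013 .002 0 0;.013 .002 -.015 0;.013 .002 -.015 0'; python3 -m jog '0 0 0 0;0 0 0 0;0 0 0 0;0 0 0 0;0 0 0 0' 0; python3 -m jog '0 0 .08 0;0 0 .16 0;0 0 .24 0;0 0 .24 0'
```

```text
t: 21.65
position: [0.4408, 0.0662, 0.007]
ee_rot: [-0.0, 0.983, 0.185, 0.0]
force: [-0.9, 0.0, 0.8]
finger_gap: 0.55
gripper_force: 0.0
t: 22.28
position: [0.4407, 0.0662, 0.0074]
ee_rot: [-0.0, 0.983, 0.185, 0.0]
force: [-1.3, 0.1, 6.8]
finger_gap: 0.217
gripper_force: 58.5
t: 22.78
position: [0.4425, 0.0662, 0.105]
ee_rot: [0.0, 0.983, 0.185, 0.003]
force: [0.1, 0.6, -0.6]
finger_gap: -0.0
gripper_force: 0.0
```

Lost the blue tag, which slipped out: the grip was too high. Looking again.

```bash
python3 -m jog '0 .2 0 0;0 .4 0 0;0 .4 0 0;0 .4 0 0' .55
python3 - <<'E'
from h import *
import look
S=grab_frame("side")
for c in blobs(S,"blue",40,500): print("side",cen(c),plane(S,cen(c),.006))
T=grab_frame("top")
cv2.imwrite("pics/l.png",cv2.resize(T["pixels"][200:350,130:370,::-1],(800,500),interpolation=2))
E
```

```text
t: 23.28
position: [0.4401, 0.2281, 0.1019]
ee_rot: [-0.0, 0.982, 0.186, -0.0]
force: [0.0, -0.4, 0.5]
finger_gap: 0.55
gripper_force: 0.0
tcp [0.4401 0.2281 0.1019] ang -68.5
red [241. 229.] [ 0.601  0.146 39.317 43.53  22.556]
blue [284. 299.] [ 0.435  0.065 21.208 40.593 20.721]
blue [282. 260.] [  0.523   0.061 -50.405  39.872  20.956]
blue [163. 231.] [  0.597   0.335  89.723 111.662 108.107]
green [323. 259.] [ 5.1500e-01 -3.1000e-02 -5.0731e+01  4.1689e+01  2.0781e+01]
green [318. 221.] [ 6.0400e-01 -3.1000e-02 -6.2160e+00  4.0003e+01  2.0646e+01]
side (268.2264752791068, 298.9011164274322) [0.43455487 0.06401225 0.006     ]
side (303.5897435897436, 285.65483234714003) [0.52250768 0.06005739 0.006     ]
```

View pics/l.png

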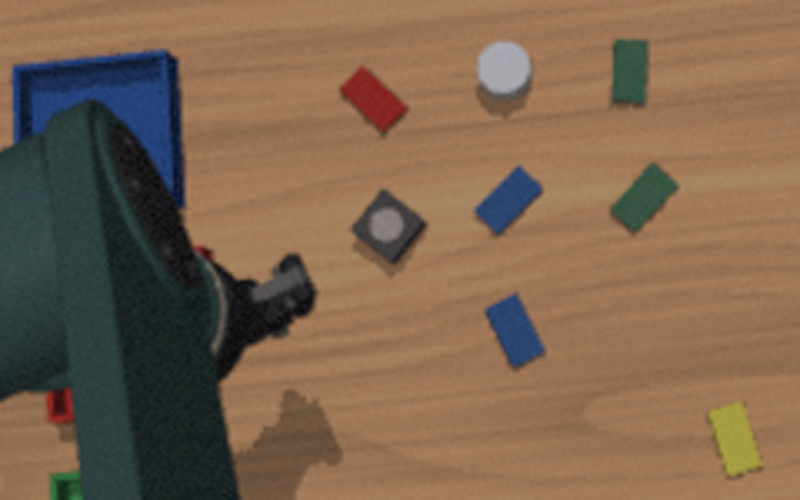

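The blue tag lies flat at crop (515,330), i.e. (0.435,0.065), hardly moved. Trying again, lower.

```bash
python3 -m jog '-.013 -.15 0 0;-.013 -.3 0 0;-.013 -.407 0 0;-.013 -.407 -.1 0;-.013 -.407 -.18 0;-.013 -.407 -.22 0;-.013 -.407 -.23 0;-.013 -.407 -.23 0'; python3 -m jog '0 0 0 0;0 0 0 0'
```

```text
t: 24.42
position: [0.4353, 0.0627, 0.011]
ee_rot: [-0.0, 0.983, 0.184, -0.0]
force: [0.8, -0.1, -0.4]
finger_gap: 0.548
gripper_force: 0.0
t: 24.68
position: [0.436, 0.0633, 0.0115]
ee_rot: [0.0, 0.983, 0.185, 0.001]
force: [-0.5, 0.3, -0.4]
finger_gap: 0.552
gripper_force: 0.0
```

```bash
python3 -m jog '-.001 .004 -.01 0;-.001 .004 -.019 0;-.001 .004 -.019 0;-.001 .004 -.019 0'; python3 -m jog '0 0 0 0;0 0 0 0;0 0 0 0;0 0 0 0;0 0 0 0;0 0 0 0' 0 50; python3 -m jog '0 0 .05 0;0 0 .12 0;0 0 .2 0;0 0 .24 0;0 0 .24 0'
```

```text
t: 25.18
position: [0.435, 0.065, 0.0031]
ee_rot: [-0.0, 0.983, 0.185, -0.0]
force: [-0.5, -0.9, -0.6]
finger_gap: 0.552
gripper_force: 0.0
t: 25.92
position: [0.4352, 0.065, 0.0036]
ee_rot: [-0.0, 0.983, 0.185, 0.0]
force: [-0.2, 0.2, 5.6]
finger_gap: 0.258
gripper_force: 48.9
t: 26.55
position: [0.4361, 0.0649, 0.1002]
ee_rot: [0.0, 0.983, 0.185, 0.001]
force: [0.4, 0.5, -0.4]
finger_gap: 0.261
gripper_force: 49.2
```

```bash
python3 -m jog '.07 .13 0 0;.14 .26 0 0;.21 .39 0 0;.28 .52 0 0;.34 .62 0 0;.357 .652 0 0;.357 .652 0 0;.357 .652 0 0' ; python3 -m jog '0 0 -.08 0;0 0 -.15 0;0 0 -.19 0;0 0 -.2 0;0 0 -.2 0'; python3 -m jog '0 0 0 0;0 0 0 0;0 0 .12 0;0 0 .24 0;0 0 .24 0' .5; python3 -m jog '0 -.3 0 0;0 -.3 0 0;0 -.3 0 0;0 -.3 0 0'
python3 - <<'E'
import look
from h import *
T=grab_frame("top")
cv2.imwrite("pics/m.png",cv2.resize(T["pixels"][200:400,110:370,::-1],(780,600),interpolation=2))
E
```

```text
t: 27.55
position: [0.5764, 0.3241, 0.0984]
ee_rot: [0.0, 0.983, 0.184, -0.001]
force: [-0.9, 0.7, -1.0]
finger_gap: 0.252
gripper_force: 49.3
t: 28.18
position: [0.5782, 0.3256, 0.0198]
ee_rot: [-0.0, 0.983, 0.185, 0.0]
force: [-0.3, 0.7, 0.0]
finger_gap: 0.255
gripper_force: 49.3
t: 28.8
position: [0.5813, 0.3274, 0.1205]
ee_rot: [-0.001, 0.983, 0.185, 0.005]
force: [-0.4, 0.2, -0.6]
finger_gap: 0.5
gripper_force: 0.0
t: 29.3
position: [0.5778, 0.2059, 0.115]
ee_rot: [-0.0, 0.983, 0.184, -0.0]
force: [-0.8, 0.2, -1.5]
finger_gap: 0.496
gripper_force: 0.0
tcp [0.5778 0.2059 0.115 ] ang -68.8
red [241. 229.] [ 0.601  0.146 39.317 43.53  22.556]
blue [282. 260.] [  0.523   0.061 -50.405  39.872  20.965]
blue [148. 238.] [ 0.609  0.357  9.236 89.59  81.817]
green [323. 259.] [ 5.1500e-01 -3.0000e-02 -5.0732e+01  4.0212e+01  2.0781e+01]
green [318. 221.] [ 6.0400e-01 -3.1000e-02 -6.0370e+00  3.9974e+01  2.0661e+01]
```

View pics/m.png

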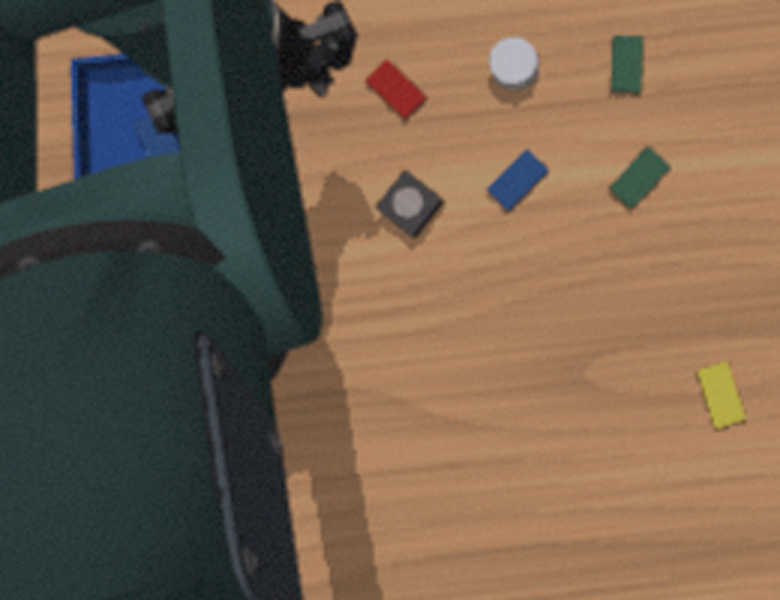

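Blue tag is in the blue tray at (150,138) in the crop, partly hidden by the arm; the other tags are unmoved. Next, red tag at top pixel (241,229).

```bash
python3 -m jog '.057 -.15 0 .1;.057 -.15 0 .2;.057 -.15 -.1 .2;.057 -.15 -.2 .2;.057 -.15 -.24 .2;.057 -.15 -.25 .2;.057 -.15 -.25 .2;.057 -.15 -.25 .2' .55; python3 -m jog '0 0 0 0'; python3 look.py
```

```text
t: 30.4
position: [0.6019, 0.1461, 0.0167]
ee_rot: [0.0, 0.942, 0.336, 0.001]
force: [0.6, -0.1, 0.6]
finger_gap: 0.552
gripper_force: 0.0
t: 30.52
position: [0.6015, 0.1459, 0.0163]
ee_rot: [0.0, 0.942, 0.336, 0.001]
force: [-0.5, -0.2, -0.1]
finger_gap: 0.544
gripper_force: 0.0
tcp [0.6015 0.1459 0.0163] ang -50.7
blue [282. 260.] [  0.523   0.061 -50.405  39.872  20.965]
blue [136. 228.] [ 0.62   0.385 -1.624 62.407 11.453]
green [323. 259.] [ 5.1500e-01 -3.0000e-02 -5.0732e+01  4.0241e+01  2.0781e+01]
green [318. 221.] [ 6.0400e-01 -3.1000e-02 -6.2160e+00  4.0003e+01  2.0610e+01]
green [210. 191.] [6.54000e-01 2.38000e-01 4.36000e-01 3.46555e+02 2.25874e+02]
```

```bash
python3 -m jog '0 0 -.02 0;0 0 -.033 0;0 0 -.033 0;0 0 -.033 0'; python3 -m jog '0 0 0 0;0 0 0 0;0 0 0 0;0 0 0 0;0 0 0 0;0 0 0 0' 0 50; python3 -m jog '0 0 .05 0;0 0 .12 0;0 0 .2 0;0 0 .24 0;0 0 .24 0'
```

```text
t: 31.08
position: [0.6006, 0.1457, 0.0019]
ee_rot: [-0.0, 0.942, 0.336, -0.0]
force: [0.5, -1.2, -0.1]
finger_gap: 0.547
gripper_force: 0.0
t: 31.82
position: [0.601, 0.1458, 0.0024]
ee_rot: [0.0, 0.942, 0.336, 0.0]
force: [-0.0, 0.3, 6.2]
finger_gap: 0.252
gripper_force: 49.6
t: 32.45
position: [0.6014, 0.1459, 0.0988]
ee_rot: [0.0, 0.942, 0.336, 0.001]
force: [0.9, 0.3, -0.4]
finger_gap: 0.262
gripper_force: 49.1
```

```bash
python3 -m jog '-.08 .1 0 0;-.16 .2 0 0;-.24 .3 0 0;-.32 .4 0 0;-.354 .425 0 0;-.354 .425 0 0;-.354 .425 0 0' ; python3 -m jog '0 0 -.08 0;0 0 -.14 0;0 0 -.18 0;0 0 -.18 0;0 0 -.18 0'; python3 -m jog '0 0 0 0;0 0 0 0;0 0 .12 0;0 0 .24 0;0 0 .24 0' .45
```

```text
t: 33.33
position: [0.4599, 0.3149, 0.0977]
ee_rot: [0.0, 0.942, 0.336, -0.0]
force: [0.2, -0.3, -0.4]
finger_gap: 0.258
gripper_force: 49.1
t: 33.95
position: [0.46, 0.3158, 0.0266]
ee_rot: [-0.0, 0.942, 0.336, 0.001]
force: [-0.8, -0.7, -0.1]
finger_gap: 0.257
gripper_force: 49.1
t: 34.58
position: [0.462, 0.3175, 0.1263]
ee_rot: [-0.001, 0.942, 0.336, 0.004]
force: [0.7, 0.9, 0.5]
finger_gap: 0.45
gripper_force: 0.0
```

```bash
python3 -m jog '.05 -.2 0 .12;.1 -.4 0 .24;.157 -.6 0 .36;.157 -.637 0 .48;.157 -.637 0 .6;.157 -.637 0 .72;.157 -.637 0 .84;.157 -.637 -.1 .95' .55; python3 -m jog '0 0 -.08 .05;0 0 -.16 .05;0 0 -.16 .05;0 0 -.16 .05'; python3 look.py
```

```text
t: 35.58
position: [0.5244, 0.0607, 0.0833]
ee_rot: [0.003, 0.49, 0.872, 0.001]
force: [0.8, 0.2, 0.1]
finger_gap: 0.551
gripper_force: 0.0
t: 36.08
position: [0.522, 0.061, 0.0185]
ee_rot: [-0.0, 0.458, 0.889, -0.0]
force: [-0.1, -0.7, 1.0]
finger_gap: 0.545
gripper_force: 0.0
tcp [0.522  0.061  0.0185] ang 35.5
red [167. 297.] [  0.462   0.319  89.664 112.492 102.783]
blue [159. 241.] [  0.596   0.335 -89.917 111.674 108.85 ]
green [ 19. 387.] [ 2.74000e-01  6.16000e-01 -1.84900e+00  2.99662e+02  1.54958e+02]
green [323. 259.] [ 5.1500e-01 -3.0000e-02 -5.0732e+01  4.0212e+01  2.0781e+01]
green [318. 221.] [ 6.0400e-01 -3.1000e-02 -6.2160e+00  4.0003e+01  2.0646e+01]
```

```bash
python3 -m jog '.002 0 -.02 .045;.002 0 -.039 .045;.002 0 -.039 .045;.002 0 -.039 .045'; python3 -m jog '0 0 0 0;0 0 0 0;0 0 0 0;0 0 0 0;0 0 0 0;0 0 0 0' 0 50; python3 -m jog '0 0 .05 0;0 0 .12 0;0 0 .2 0;0 0 .24 0;0 0 .24 0'
```

```text
t: 36.62
position: [0.5229, 0.061, 0.0028]
ee_rot: [0.0, 0.427, 0.904, 0.0]
force: [0.1, 0.9, 0.5]
finger_gap: 0.548
gripper_force: 0.0
t: 37.38
position: [0.5229, 0.0609, 0.003]
ee_rot: [0.0, 0.426, 0.905, 0.0]
force: [-1.0, -0.3, 5.6]
finger_gap: 0.26
gripper_force: 49.0
t: 38.0
position: [0.5235, 0.061, 0.0993]
ee_rot: [0.001, 0.426, 0.905, 0.0]
force: [0.1, -0.1, -0.9]
finger_gap: 0.259
gripper_force: 49.2
```

```bash
python3 -m jog '.04 .14 0 0;.08 .28 0 0;.12 .42 0 0;.16 .56 0 0;.182 .64 0 0;.182 .662 0 0;.182 .662 0 0' ; python3 -m jog '0 0 -.08 0;0 0 -.14 0;0 0 -.18 0;0 0 -.18 0;0 0 -.18 0'; python3 -m jog '0 0 0 0;0 0 0 0;0 0 .12 0;0 0 .24 0;0 0 .24 0' .45
```

```text
t: 38.88
position: [0.5942, 0.3252, 0.0969]
ee_rot: [-0.001, 0.426, 0.905, -0.001]
force: [-0.2, 0.5, -0.0]
finger_gap: 0.258
gripper_force: 49.3
t: 39.5
position: [0.5961, 0.3255, 0.0273]
ee_rot: [0.0, 0.427, 0.904, 0.0]
force: [0.4, 0.4, -0.1]
finger_gap: 0.254
gripper_force: 49.3
t: 40.12
position: [0.5989, 0.3274, 0.1278]
ee_rot: [0.003, 0.426, 0.905, 0.004]
force: [0.7, -0.8, -0.5]
finger_gap: 0.45
gripper_force: 0.0
```

```bash
python3 -m jog '-.04 -.14 0 0;-.08 -.28 0 0;-.12 -.44 0 0;-.16 -.6 0 0;-.2 -.76 0 0;-.202 -.889 0 0;-.202 -.889 -.12 0;-.202 -.889 -.24 0' .55; python3 -m jog '0 0 -.03 0;0 0 -.03 0;0 0 -.03 0'; python3 look.py
```

```text
t: 41.12
position: [0.5152, -0.0312, 0.0258]
ee_rot: [0.001, 0.427, 0.904, 0.0]
force: [0.3, -0.3, -0.5]
finger_gap: 0.547
gripper_force: 0.0
t: 41.5
position: [0.516, -0.0297, 0.0158]
ee_rot: [0.001, 0.426, 0.905, 0.0]
force: [1.0, 0.7, -0.2]
finger_gap: 0.548
gripper_force: 0.0
tcp [ 0.516  -0.0297  0.0158] ang 39.6
red [175. 279.] [  0.51    0.316  77.707 113.348  23.831]
blue [159. 241.] [  0.596   0.335 -89.923 111.678 108.842]
green [327. 220.] [ 5.99000e-01 -4.90000e-02 -1.10080e+01  1.47806e+02  1.39356e+02]
```

```bash
python3 -m jog '-.002 0 -.02 0;-.002 0 -.032 0;-.002 0 -.032 0;-.002 0 -.032 0'; python3 -m jog '0 0 0 0;0 0 0 0;0 0 0 0;0 0 0 0;0 0 0 0;0 0 0 0' 0 50; python3 -m jog '0 0 .05 0;0 0 .12 0;0 0 .2 0;0 0 .24 0;0 0 .24 0'
```

```text
t: 42.05
position: [0.5138, -0.0298, 0.0016]
ee_rot: [-0.0, 0.426, 0.905, -0.0]
force: [-0.7, -0.1, 0.5]
finger_gap: 0.546
gripper_force: 0.0
t: 42.8
position: [0.514, -0.0299, 0.002]
ee_rot: [0.0, 0.426, 0.905, -0.0]
force: [-1.5, -0.3, 5.6]
finger_gap: 0.26
gripper_force: 49.4
t: 43.42
position: [0.5149, -0.03, 0.0987]
ee_rot: [0.001, 0.426, 0.905, 0.0]
force: [-0.4, -0.1, -0.6]
finger_gap: 0.256
gripper_force: 49.1
```

```bash
python3 -m jog '-.07 .12 0 0;-.14 .25 0 0;-.22 .38 0 0;-.3 .52 0 0;-.37 .65 0 0;-.44 .77 0 0;-.488 .852 0 0;-.488 .852 0 0' ; python3 -m jog '0 0 0 0;0 0 -.08 0;0 0 -.14 0;0 0 -.18 0;0 0 -.18 0;0 0 -.18 0'; python3 -m jog '0 0 0 0;0 0 0 0;0 0 .12 0;0 0 .24 0;0 0 .24 0' .45; python3 look.py
```

```text
t: 44.42
position: [0.3169, 0.3123, 0.0967]
ee_rot: [-0.001, 0.424, 0.905, -0.001]
force: [0.8, -1.0, -0.3]
finger_gap: 0.261
gripper_force: 49.1
t: 45.18
position: [0.3193, 0.3104, 0.0259]
ee_rot: [0.0, 0.427, 0.904, -0.0]
force: [0.5, -0.0, -0.2]
finger_gap: 0.263
gripper_force: 49.2
t: 45.8
position: [0.3211, 0.3129, 0.1252]
ee_rot: [0.002, 0.426, 0.905, 0.004]
force: [0.1, 1.3, 0.3]
finger_gap: 0.447
gripper_force: 0.0
tcp [0.3211 0.3129 0.1252] ang 39.6
red [168. 300.] [  0.46    0.319  89.935 113.205 107.806]
blue [159. 241.] [  0.596   0.335 -89.923 111.76  109.09 ]
green [175. 361.] [  0.32    0.319  89.926 111.578 105.435]
green [ 78. 363.] [  0.344   0.515  34.443 133.402  21.071]
green [318. 221.] [ 6.0400e-01 -3.1000e-02 -6.0370e+00  3.9974e+01  2.0663e+01]
```

```bash
python3 -m jog '.1 -.12 0 .1;.2 -.24 0 .2;.3 -.36 0 .3;.4 -.48 0 .4;.5 -.6 0 .492;.6 -.72 0 .492;.7 -.84 0 .492;.712 -.854 0 .492' .55; python3 -m jog '0 0 -.1 0;0 0 -.2 0;0 0 -.27 0;0 0 -.27 0;0 0 -.27 0'; python3 look.py
```

```text
t: 46.85
position: [0.6051, -0.0336, 0.1202]
ee_rot: [-0.0, 0.055, 0.998, -0.0]
force: [0.1, -0.1, 0.5]
finger_gap: 0.552
gripper_force: 0.0
t: 47.48
position: [0.6035, -0.0306, 0.0138]
ee_rot: [-0.0, 0.054, 0.999, -0.0]
force: [0.3, -0.4, 0.5]
finger_gap: 0.552
gripper_force: 0.0
tcp [ 0.6035 -0.0306  0.0138] ang 83.8
blue [167. 219.] [  0.646   0.335  83.969 110.449  18.858]
```

```bash
python3 -m jog '0 0 -.02 0;0 0 -.027 0;0 0 -.027 0;0 0 -.027 0'; python3 -m jog '0 0 0 0;0 0 0 0;0 0 0 0;0 0 0 0;0 0 0 0;0 0 0 0' 0 50; python3 -m jog '0 0 .05 0;0 0 .12 0;0 0 .2 0;0 0 .24 0;0 0 .24 0'
```

```text
t: 48.02
position: [0.6036, -0.0307, 0.003]
ee_rot: [0.0, 0.054, 0.999, -0.0]
force: [-0.8, -0.6, 0.2]
finger_gap: 0.547
gripper_force: 0.0
t: 48.78
position: [0.6037, -0.0307, 0.0033]
ee_rot: [0.0, 0.054, 0.999, -0.0]
force: [-0.9, 0.6, 4.5]
finger_gap: 0.259
gripper_force: 49.3
t: 49.4
position: [0.6043, -0.0308, 0.0997]
ee_rot: [0.001, 0.054, 0.999, -0.0]
force: [-0.1, 0.1, -1.9]
finger_gap: 0.257
gripper_force: 49.1
```

```bash
python3 -m jog '-.1 .12 0 0;-.2 .24 0 0;-.3 .36 0 0;-.4 .48 0 0;-.5 .6 0 0;-.6 .72 0 0;-.7 .84 0 0;-.712 .854 0 0'; python3 -m jog '0 0 0 0;0 0 0 0;0 0 -.1 0;0 0 -.16 0;0 0 -.16 0;0 0 -.16 0'; python3 -m jog '0 0 0 0;0 0 0 0;0 0 .15 0;0 0 .3 0;0 0 .3 0' .45
```

```text
t: 50.4
position: [0.3149, 0.3124, 0.0977]
ee_rot: [-0.001, 0.051, 0.999, -0.001]
force: [0.7, -0.3, 0.3]
finger_gap: 0.257
gripper_force: 49.2
t: 51.15
position: [0.3197, 0.3106, 0.0353]
ee_rot: [0.0, 0.055, 0.998, 0.0]
force: [0.7, -0.1, -0.5]
finger_gap: 0.259
gripper_force: 49.2
t: 51.78
position: [0.3217, 0.3133, 0.1596]
ee_rot: [0.004, 0.054, 0.999, 0.003]
force: [0.4, -0.3, -0.1]
finger_gap: 0.453
gripper_force: 0.0
```

```bash
python3 -m jog '.06 -.12 .1 -.12;.12 -.24 .2 -.24;.18 -.36 .36 -.36;.24 -.48 .36 -.48;.3 -.6 .36 -.6;.36 -.72 .36 -.67;.42 -.84 .36 -.67;.45 -.9 .36 -.67' 1; python3 -m jog '0 -.15 0 -.1;0 -.3 0 -.2;0 -.45 0 -.3;0 -.45 0 -.4;0 -.45 0 -.5;0 -.45 0 -.6;0 -.45 0 -.67;0 -.45 0 -.67'
python3 - <<'E'
from h import *
import look
T=grab_frame("top");S=grab_frame("side")
for f,n in((T,"top"),(S,"side")):
    for t in("lamp_knob","tag_red_a","tag_blue_a","tag_green_a"): print(n,t,[(round(d["p"],2),np.round(d["centre"]).tolist()) for d in search_frame(n,t)])
a=cv2.resize(T["pixels"][200:400,120:220,::-1],(300,600),interpolation=2)
b=cv2.resize(T["pixels"][220:340,370:470,::-1],(500,600),interpolation=2)
cv2.imwrite("pics/end1.png",np.hstack([a,b]))
cv2.imwrite("pics/S_end.png",S["pixels"][:,:,::-1]);
E
```

```text
t: 52.78
position: [0.4992, -0.0516, 0.2981]
ee_rot: [-0.0, 0.549, 0.836, -0.0]
force: [-0.2, 0.7, 0.7]
finger_gap: 0.996
gripper_force: 0.0
t: 53.78
position: [0.4982, -0.2287, 0.2981]
ee_rot: [-0.001, 0.894, 0.448, -0.0]
force: [0.7, 0.3, -0.1]
finger_gap: 1.002
gripper_force: 0.0
tcp [ 0.4982 -0.2287  0.2981] ang -36.7
red [169. 300.] [  0.46    0.319 -89.944 112.718 107.479]
blue [159. 241.] [  0.596   0.335 -89.923 111.643 108.851]
green [171. 365.] [  0.32    0.319  89.94  111.572 105.446]
top lamp_knob [(0.83, [423.0, 160.0])]
top tag_red_a [(0.8, [351.0, 330.0]), (0.76, [181.0, 296.0]), (0.65, [166.0, 299.0])]
top tag_blue_a [(0.58, [162.0, 238.0]), (0.44, [394.0, 164.0]), (0.41, [164.0, 251.0]), (0.26, [420.0, 156.0])]
top tag_green_a [(0.83, [175.0, 364.0]), (0.58, [181.0, 356.0])]
side lamp_knob [(0.92, [483.0, 348.0]), (0.27, [359.0, 373.0])]
side tag_red_a [(0.7, [265.0, 350.0])]
side tag_blue_a [(0.72, [173.0, 254.0]), (0.5, [268.0, 231.0]), (0.4, [271.0, 220.0])]
side tag_green_a [(0.54, [170.0, 257.0]), (0.34, [362.0, 374.0])]
```

View pics/end1.png

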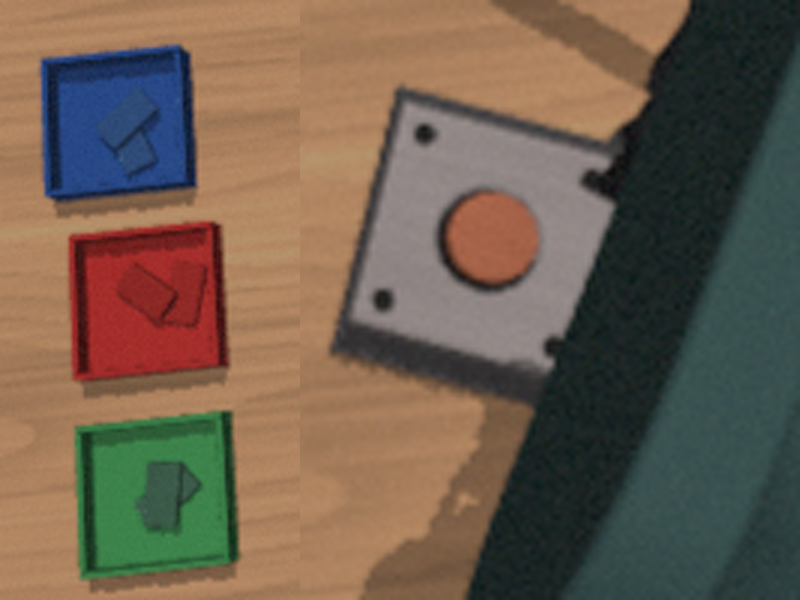

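All six tags are in their trays (crop: blue (130,130), red (165,295), green (165,495)) and the blank is still home. Now the lamp goes back.

```bash
python3 -m jog '.165 -.4 0 0;.165 -.4 0 0;.165 -.4 0 0;.165 -.4 0 0;.165 -.4 0 0'
python3 - <<'E'
from h import *
print(sense()["position"]); S=grab_frame("side")
print(proj(S,[.564,-.391,.19]),proj(S,[.564,-.391,.165]),proj(S,[.564,-.391,.21]),search_frame("side","lamp_knob")[:2])
E
```

```text
t: 54.95
position: [0.5643, -0.3886, 0.2983]
ee_rot: [-0.001, 0.894, 0.448, -0.0]
force: [-0.5, 0.4, -0.5]
finger_gap: 1.0
gripper_force: 0.0
[ 0.56428847 -0.38856245  0.29833488]
[np.float64(496.692648595979), np.float64(331.20186006827953)] [np.float64(493.4077681142611), np.float64(343.9837345850296)] [np.float64(499.41181871734324), np.float64(320.62123423595176)] [{'centre': [481.7, 349.7], 'p': 0.85}, {'centre': [470.0, 328.4], 'p': 0.43}]
```

Run:
```python
from h import *
S=grab_frame("side")
cv2.imwrite("pics/knob.png",cv2.resize(S["pixels"][280:400,410:570,::-1],(800,600),interpolation=2))
```

```text
(no output)
```

View pics/knob.png

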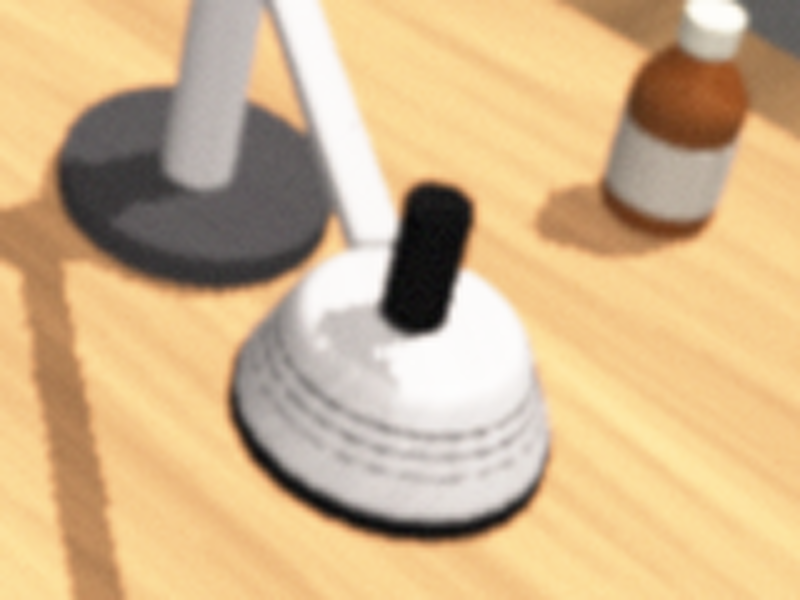

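The knob top at crop (440,197), i.e. pixel (498,319), matches the projection of (0.564,-0.391,0.21). Gripping the knob.

```bash
python3 -m jog '0 -.005 -.1 0;0 -.005 -.2 0;0 -.005 -.305 0;0 -.005 -.305 0;0 -.005 -.305 0'; python3 -m jog '0 0 0 0;0 0 0 0;0 0 0 0;0 0 0 0;0 0 0 0;0 0 0 0' 0 60
```

```text
t: 55.72
position: [0.5655, -0.3911, 0.1788]
ee_rot: [0.001, 0.894, 0.448, 0.0]
force: [0.5, -0.9, 0.5]
finger_gap: 1.001
gripper_force: 0.0
t: 56.48
position: [0.5649, -0.3913, 0.1775]
ee_rot: [0.0, 0.894, 0.448, 0.0]
force: [-0.4, 0.4, 6.0]
finger_gap: 0.222
gripper_force: 58.7
```

```bash
python3 -m jog '-.05 .04 0 -.068;-.096 .087 0 -.138;-.137 .139 0 -.208;-.172 .195 0 -.278;-.2 .254 0 -.348;-.222 .317 0 -.418;-.236 .381 0 -.488;-.244 .446 0 -.558'; python3 -m jog '0 0 0 0;0 0 0 0;0 0 0 0'; python3 -m jog '0 0 0 0;0 0 0 0;0 0 0 0;0 0 .15 0;0 0 .3 0;0 0 .45 0;0 0 .45 0' 1;python3 -m jog '0 .3 0 0;0 .6 0 0;0 .6 0 0;0 .6 0 0;0 .6 0 0'
python3 - <<'E'
from h import *
import look
T=grab_frame("top");S=grab_frame("side")
for f,n in((T,"top"),(S,"side")): print(n,search_frame(n,"lamp_knob")[:2])
g=cv2.cvtColor(T["pixels"],cv2.COLOR_RGB2GRAY)
for f,b in((T,(380,215,470,290)),(S,(340,270,400,312))):
    m=(cv2.cvtColor(f["pixels"],cv2.COLOR_RGB2GRAY)<45).astype(np.uint8); x,y,X,Y=b; w=0*m; w[y:Y,x:X]=1
    for c in cv2.findContours(m*w,cv2.RETR_EXTERNAL,cv2.CHAIN_APPROX_NONE)[0]:
        if cv2.contourArea(c)>40: print(cv2.minAreaRect(c))
print("expect over cavity",proj(T,[.467,-.212,.19]),proj(S,[.467,-.212,.19]))
for c in blobs(S,"copper",60,700,100): print(cen(c))
E
```

```text
t: 57.48
position: [0.4675, -0.2123, 0.1775]
ee_rot: [0.0, 1.0, 0.024, 0.001]
force: [4.4, 1.0, 3.1]
finger_gap: 0.22
gripper_force: 60.3
t: 57.85
position: [0.4676, -0.2132, 0.1774]
ee_rot: [0.0, 1.0, 0.027, 0.0]
force: [0.0, 1.5, 7.2]
finger_gap: 0.216
gripper_force: 60.8
t: 58.72
position: [0.4696, -0.2143, 0.3622]
ee_rot: [0.003, 1.0, 0.026, 0.004]
force: [0.5, 0.1, 0.1]
finger_gap: 0.998
gripper_force: 0.0
t: 59.35
position: [0.466, 0.0306, 0.3558]
ee_rot: [-0.001, 1.0, 0.029, -0.001]
force: [-0.3, -0.2, -0.7]
finger_gap: 1.0
gripper_force: 0.0
tcp [0.466  0.0306 0.3558] ang -86.7
red [147. 299.] [  0.46    0.368  -5.895 105.448  22.232]
blue [145. 241.] [  0.596   0.365  -1.624 109.505  52.697]
green [277. 262.] [5.27000e-01 7.50000e-02 7.61710e+01 1.35593e+02 3.84030e+01]
top [{'centre': [409.4, 250.6], 'p': 0.62}]
side [{'centre': [377.7, 306.5], 'p': 0.58}]
((424.92303466796875, 258.38458251953125), (8.875203132629395, 13.867505073547363), 56.30992889404297)
((366.29656982421875, 292.4586181640625), (9.454245567321777, 25.309192657470703), 3.3664608001708984)
expect over cavity [np.float64(424.26514001858993), np.float64(259.06327413808884)] [np.float64(365.2302647742751), np.float64(291.35921281909384)]
(630.4741966893865, 416.1726712106459)
(363.3333333333333, 360.4)
(401.86825817860296, 245.8262599469496)
```

```bash
python3 -m jog '0 0 0 0;0 0 0 0;0 0 0 0'; python3 -c "
from cell import *
print(job_done())"
```

```text
t: 59.98
position: [0.4671, 0.027, 0.3569]
ee_rot: [-0.0, 1.0, 0.026, 0.0]
force: [0.7, 0.1, -0.1]
finger_gap: 1.001
gripper_force: 0.0
the job is handed in; nothing more can be done
None
```

I handed the job in at about 60 s with the copper blank seated level, all six tags in their own trays, and the lamp head back within about 6 mm of the cavity centre. The robot was clear of everything; the hand-in gave no verdict, and I did not re-measure the tin, block or hammer at the end.

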